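# Snap the blue ink roller into its spring-clip frame

### The arm

A 6-joint arm with a two-finger parallel gripper is mounted at the origin on the work surface. World frame = base frame: x ahead of the robot, y to its left, z up, the work surface at z = 0. Lengths are in m, angles in rad, forces in N, time in s.
With the tool pointing down it reaches from about 0.35 to 0.975 m from the base axis. Payload 4.9 kg.
Tool frame: the origin (TCP) lies midway between the tips of the shut fingers; the grasp point (between the pads) lies 19 mm behind it; z points along the fingers, y is the direction in which the jaws open and shut (so a half turn about z gives the same grasp; the last joint's range is limited). The gripper opens to 85 mm and grips with 20 to 120 N. Pads are 22 mm wide; open, the fingers measure 114 mm over their backs; the gripper's body (76 mm by 85 mm) begins 54 mm behind the grasp point. The pads swing forward as they close: fully open they stand 13 mm farther back than shut.
Start: joints at [1.001, 0.053, 1.613, -0, 1.476, -0.119], TCP at [0.272, 0.563, 0.231] pointing down, gripper open.
Joint ranges: [-3.01, 3.01], [-1.01, 2.22], [0.06, 2.58], [-1.02, 4.17], [0.09, 2.62], [-3.14, 3.14]. Speed limits (rad/s): [2.57, 2.57, 3.14, 3.14, 3.14, 3.14].

### API

Orientations are given as a rotation vector (axis times angle).
In Python, from station import ctrl gives the robot as it stands.
- The arm moves only by the shell command python3 -m jog 'ROWS' [FORCE]. ROWS is JSON, one flat list of numbers, 7 for each row, row after row: the opening, from 0 (shut) to 1 (fully open), then the shift along the tool's x, y, z in m, then the turn, a rotation vector about the tool's x, y, z in degrees. A call has 1 to 10 rows; each row shifts and turns the commanded pose from where the row before left it, along the tool's axes as they then stand; what a row does not reach is not made up. A row lasts 1/8 s, in which the tool goes at most 62.5 mm and 10.7 degrees, less where a joint would pass 70% of its speed; a pose out of reach is approached as far as the arm can. A call with a gripper value outside its range is refused whole. The fingers move at their own pace and stop on an object; FORCE is the grip in N (left out, the last holds). Time passes only in rows, so rows that do not move let the fingers close. It gives the time, the measured TCP pose, the force and the opening at its end, in the units of the state.
- ctrl.get_obs(): the state, without advancing time (a new reading comes with each control period).
- ctrl.get_image(name): name is "scene" or "top" or "wrist"; returns a dict with "image" (480x640x3 uint8, blue, green, red), "camera_matrix" (3x3 intrinsics, pixels), "rvec" (rotation vector, rad) and "tvec" (3), from world to camera coordinates, as OpenCV has them; the wrist camera has in their place "mount" (4x4, takes a point from camera to tool coordinates, whose origin is the TCP and whose axes are the flange's). Camera axes: x right, y down, z forward; pixel columns grow to the right and rows downward; lengths in m; the calibration is good to about 2 mm. A picture is of the moment at which its call begins: read the wrist's pose just before it. There is no depth.
- ctrl.finish_job(): hands the job in, once; it reports no verdict.
Trained networks look in a picture, given as the dict that the camera call returned (one of the last four; its "shot" number tells which), for a name from the list of things; names that differ only in an ending like _2 or _b are one class to them, and where a whole thing is asked for, a point or a joint stands for the part that bears it (a point fixed in the world has none). Each returns a list of dicts, best first, with "p" (0 to 1); they miss things now and then, are a little off and sometimes report something else, mostly with a low value. They report only what shows in the picture. A call takes as long as a camera call. They do not tell look-alikes from the thing itself.
- ctrl.boxes_of(target, picture): "box" ([centre column, centre row, width, height] in pixels, round what is visible of it).
The state is a dict: "t": time; "q": joint angles; "dq": joint speeds; "effort": joint torques, N m; "tool_pos": TCP position; "tool_rot": TCP orientation; "contact_force": force on the tool from outside, world axes, zero at the start; "wrist_torque": the same for the moment, N m; "opening": finger opening in m.
Only numpy, scipy, OpenCV 4.12 (cv2) and the standard library are available. Lean on these libraries where they do the work, as an engineer would, in place of code of your own. Each camera call takes 0.05 s, during which the arm holds its last target. There are 200 camera calls.

### The job

Take the blue ink roller out of the wooden rack and snap it into the green roller frame: press its axle gently down between the two brass spring clips until both clips have snapped closed over the axle's ends, then let go. Never crush the soft cushions under the axle, and leave the orange roller and everything else on the table where it is.

Things in the scene. Friction and masses are not known exactly. Their poses are not given: they have to be found in the camera images.
- blue_roller_mid (a point): Centre of the blue roller to be fitted, 120 to 195 g: rubber cylinder 34 mm diameter x 76 mm long on a steel axle 16 mm diameter x 120 mm over all (22 mm out at each end); each axle end is chamfered at 45 degrees over its last 6 mm to a 4 mm flat. y axis along the axle, both ends alike, may be rolled about it. Starts level in one of the rack's two places.
- orange_roller_mid (a point): Centre of the orange roller, same size and shape as the blue one, in the rack's other place. It stays where it is.
- rack: Fixed plywood rack, 200 (x) x 125 (y) mm, origin under its centre, y along the axles. Two places for rollers at x = -50 and +50 mm, axle centres 45 mm up, each lying loose in notches of two rails at y = -48.5 and +48.5 mm (9 mm thick, tops 47 mm up). Between the rails only the base plate, 10 mm thick. Rollers lift straight out.
- frame: Roller frame: dark steel foot plate 110 (x) x 190 (y) x 12 mm, fixed to the table, origin at the centre of its underside. It carries a green U-shaped yoke, set by clamp screws to a height that is not measured, with a slotted arm and a brass spring clip at each end. The fitted axle lies along y, above the origin. A push of 15 N always suffices.
- home_lowest (a point): Point 90 mm above the frame's origin: the axle centre of a fully home roller if the yoke is set lowest. The yoke is set 0 to 30 mm higher than that, different each time, unmeasured: feel for it. Home is on rubber cushions: pressing past it adds about 8 N per mm, and the cushions must not be crushed. Between the arms it is open down to the yoke's cross bar, whose top is 40 mm below the home axle centre.
- slot_left (a point): In the yoke's arm at the frame's +y end (8 mm thick, centred 47 mm from the middle), 90 mm above the frame's underside. The arm has an upright slot 19 mm wide in x for the 16 mm axle, open at the top, flared to 35 mm at its mouth 20 mm above the home axle centre; a rubber cushion in its bottom stops the axle at home.
- slot_right (a point): The same for the arm at the frame's -y end. Pressing in: the axle ends meet the clips' ramps 15 to 19 mm above home, the push rises to roughly 9 to 14 N in all; then past the noses the clips snap in over the chamfers, pull the roller down (a held one too) and hold it home, also if let go. Off centre along y, one clip is spread more.
- clip_left (a joint): Outward travel (m) of the sprung brass clip just outside the +y arm: 0 at rest, about 0.0065 as the axle end passes its nose, about 0.002 with the roller home. 2.8 N at 0, plus 0.4 N per mm; stop at 0.011. Clip 14 mm wide; noses 107 mm apart at rest, 6.5 mm above the home axle centre; flared ramps above them, 135 mm apart at their tops 26 mm above it; pockets below.
- clip_right (a joint): The same for the clip at the frame's -y end: positive is outward.
- cushion_left (a joint): How far the rubber cushion in the +y slot's bottom is pressed down, in m: 0 with nothing on it, about 0.0005 to 0.0015 with the roller home under its clips; 4 N per mm; crushed (never allowed) beyond 0.0038.
- cushion_right (a joint): The same for the cushion in the -y slot.
- glue: White glue bottle with an orange cap, 52 mm in diameter, 150 mm tall, origin under its centre. Bystander.
- ink_black: Grey ink jar with a black lid, 56 mm in diameter, 60 mm tall, origin under its centre. Bystander.
- ink_red: Red ink jar with a white lid, 56 mm in diameter, 60 mm tall, origin under its centre. Bystander.
- ink_knife: Ink knife (spatula) with a wooden handle, 200 mm long, lying along its x axis. Bystander.
Things that resemble listed ones, but are neither listed nor needed, are in the scene too. There is more than one size of the part that bears orange_roller_mid; the job needs the larger.

How it is judged:
By the outcome, as a careful person would: the job done as asked, in the order asked, and still so for the second after the job is handed in, with the robot touching nothing.
It also fails if it takes over 54 s, if anything falls off the work surface, if the arm or the gripper's body presses on something with over 40 N, if the wrist force passes 120 N, or if a joint passes its speed limit or range.

## Working session

There is one attempt and no reset: what is moved stays moved. The work goes in short steps, Python scripts to look and compute and a shell command to move; the robot and the scene stay as the last step left them, time stands still between calls to the robot, and variables do not carry over. Pictures are saved under pics/ and viewed, about 8 in all and at most 12, crops included, and the job is handed in when it is done.

```bash
mkdir -p pics; ls
cat > h.py <<'E'
import numpy as np, cv2
from station import ctrl
def R(v): return cv2.Rodrigues(np.array(v,float))[0]
def ray(p,uv,obs=None):
    K=p["camera_matrix"]; d=cv2.undistortPoints(np.array([[uv]],float),K,None)[0,0]; d=np.array([d[0],d[1],1.])
    if "mount" in p:
        M=np.array(p["mount"]); Rt=R(obs["tool_rot"]); o=Rt@M[:3,3]+obs["tool_pos"]; return o,Rt@M[:3,:3]@d
    Rc=R(p["rvec"]); return -Rc.T@np.array(p["tvec"]).ravel(), Rc.T@d
def atz(p,uv,z,obs=None):
    o,d=ray(p,uv,obs); return o+d*(z-o[2])/d[2]
def proj(p,X,obs=None):
    X=np.array(X,float)
    if "mount" in p:
        M=np.array(p["mount"]); Rt=R(obs["tool_rot"]); c=(np.linalg.inv(M)@np.append(Rt.T@(X-obs["tool_pos"]),1))[:3]
    else: c=R(p["rvec"])@X+np.array(p["tvec"]).ravel()
    u=p["camera_matrix"]@c; return u[:2]/u[2]
E
cat > a.py <<'E'
from h import *
o=ctrl.get_obs(); print({k:np.round(v,3) for k,v in o.items()})
for n in ("top","scene"):
    p=ctrl.get_image(n); cv2.imwrite(f"pics/{n}0.png",p["image"])
    Rc=R(p["rvec"]); print(n,"cam",np.round(-Rc.T@np.array(p["tvec"]).ravel(),3))
    for t in ["blue_roller_mid","orange_roller_mid","rack","frame","clip_left","clip_right","cushion_left","glue"]:
        try:
            for b in ctrl.boxes_of(t,p)[:4]: print(t,np.round(b["box"]),round(b["p"],2),np.round(atz(p,b["box"][:2],0.05),3))
        except Exception as e: print(t,e)
E
python3 a.py
```

```text
pics
{'t': np.float64(0.0), 'q': array([ 1.001,  0.053,  1.614, -0.   ,  1.476, -0.119]), 'dq': array([ 0.001,  0.   ,  0.002, -0.002,  0.001,  0.001]), 'effort': array([ 2.0000e-03, -3.9368e+01, -3.7018e+01,  0.0000e+00,  7.0000e-03,
        0.0000e+00]), 'tool_pos': array([0.272, 0.562, 0.23 ]), 'tool_rot': array([-7.020e-01, -3.061e+00,  3.000e-03]), 'contact_force': array([0.732, 0.235, 0.508]), 'wrist_torque': array([-0.023, -0.014, -0.031]), 'opening': np.float64(0.086)}
top cam [ 0.374 -0.05   0.973]
blue_roller_mid [206. 203.  54.  13.] 0.87 [0.617 0.236 0.05 ]
orange_roller_mid [199. 246.  52.  14.] 0.95 [0.521 0.235 0.05 ]
orange_roller_mid [179. 315.  28.  33.] 0.69 [0.371 0.253 0.05 ]
rack [208. 225.  59.  85.] 0.77 [0.569 0.224 0.05 ]
rack [496. 216.  46.  34.] 0.71 [ 0.656 -0.398  0.05 ]
frame [399. 257. 100.  75.] 0.7 [ 0.544 -0.193  0.05 ]
clip_left [370. 241.  15.  13.] 0.63 [ 0.572 -0.129  0.05 ]
glue [496. 217.  49.  31.] 0.69 [ 0.656 -0.397  0.05 ]
scene cam [0.922 0.658 0.981]
blue_roller_mid [353. 348.  39.  43.] 0.6 [0.629 0.254 0.05 ]
orange_roller_mid [458. 314.  10.  31.] 0.93 [0.392 0.283 0.05 ]
orange_roller_mid [393. 322.  41.  40.] 0.62 [0.526 0.239 0.05 ]
rack [370. 346. 110.  88.] 0.7 [0.597 0.266 0.05 ]
frame [297. 192.  56.  85.] 0.76 [ 0.544 -0.191  0.05 ]
clip_left [279. 338.  29.  36.] 0.73 [0.752 0.168 0.05 ]
clip_left [304. 192.   4.  14.] 0.54 [ 0.527 -0.183  0.05 ]
clip_right [228. 152.  25.  51.] 0.22 [ 0.644 -0.415  0.05 ]
glue [229. 151.  18.  46.] 0.76 [ 0.643 -0.417  0.05 ]
glue [295. 196.  54.  88.] 0.48 [ 0.554 -0.182  0.05 ]
```

View pics/top0.png

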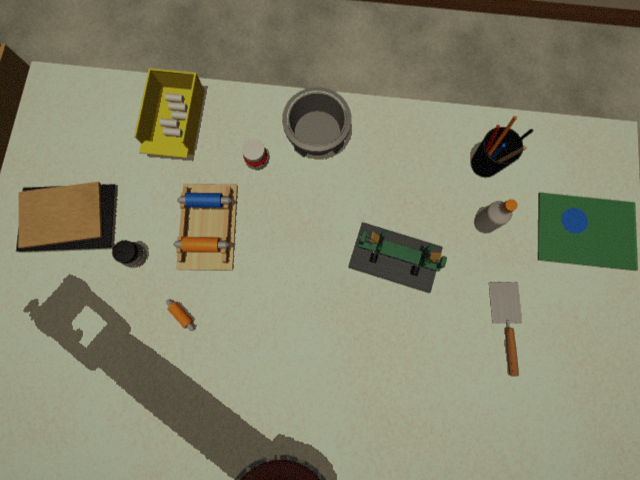

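View pics/scene0.png

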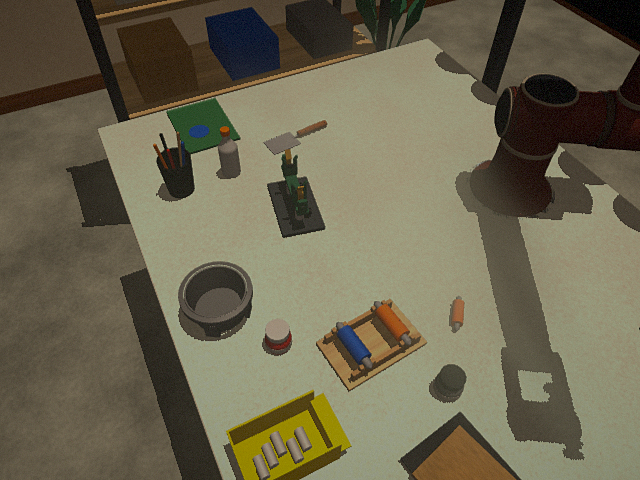

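Candidates in the top view: blue roller (206,201), the large orange one beside it (202,245), the small orange look-alike (180,314), and the blue disc on the green mat (575,221). I choose the blue roller in the rack at (206,201). Next I measure it and the frame.

```bash
cat > b.py <<'E'
from h import *
p=ctrl.get_image("top"); im=p["image"]; hsv=cv2.cvtColor(im,cv2.COLOR_BGR2HSV)
def seg(m,x0,x1,y0,y1,z):
    mm=np.zeros_like(m); mm[y0:y1,x0:x1]=m[y0:y1,x0:x1]
    n,l,s,c=cv2.connectedComponentsWithStats(mm); i=1+np.argmax(s[1:,4])
    pts=np.argwhere(l==i)[:,::-1].astype(np.float32); r=cv2.minAreaRect(pts)
    W=np.array([atz(p,q,z)[:2] for q in pts[::2]]); c_,(w,h),a=cv2.minAreaRect(W.astype(np.float32)*1000)
    B=cv2.boxPoints((c_,(w,h),a)); 
    e=B[1]-B[0] if np.linalg.norm(B[1]-B[0])>np.linalg.norm(B[2]-B[1]) else B[2]-B[1]
    print("px",np.round(r[0]),"world mm",np.round(c_),"size",np.round((w,h)),"long dir deg",round(np.degrees(np.arctan2(e[1],e[0]))%180,1),"mean",np.round(W.mean(0),3))
blue=cv2.inRange(hsv,(105,120,40),(125,255,255)); seg(blue,170,245,185,220,0.055)
org=cv2.inRange(hsv,(5,150,80),(20,255,255)); seg(org,170,245,235,260,0.055)
dark=cv2.inRange(hsv,(0,0,0),(180,255,75)); seg(dark,330,460,210,300,0.012)
grn=cv2.inRange(hsv,(60,90,20),(95,255,200)); seg(grn,340,455,215,280,0.10)
w=ctrl.get_image("wrist"); print(np.round(w["mount"],3).tolist(),np.round(w["camera_matrix"],0).tolist())
cv2.imwrite("pics/crop1.png",np.hstack([cv2.resize(im[180:275,165:265],(400,380),interpolation=3),cv2.resize(im[210:305,345:445],(400,380),interpolation=3)]))
E
python3 b.py
```

```text
px [203. 200.] world mm [622. 243.] size [32. 80.] long dir deg 96.3 mean [0.621 0.244]
px [200. 244.] world mm [525. 235.] size [33. 78.] long dir deg 96.2 mean [0.526 0.234]
px [398. 258.] world mm [ 549. -197.] size [199. 108.] long dir deg 78.6 mean [ 0.545 -0.191]
px [402. 251.] world mm [ 547. -191.] size [176.  33.] long dir deg 79.1 mean [ 0.544 -0.187]
[[0.001, -0.947, -0.322, 0.083], [1.0, 0.001, 0.001, 0.0], [-0.0, -0.322, 0.947, -0.142], [0.0, 0.0, 0.0, 1.0]] [[342.0, 0.0, 321.0], [0.0, 342.0, 239.0], [0.0, 0.0, 1.0]]
```

View pics/crop1.png

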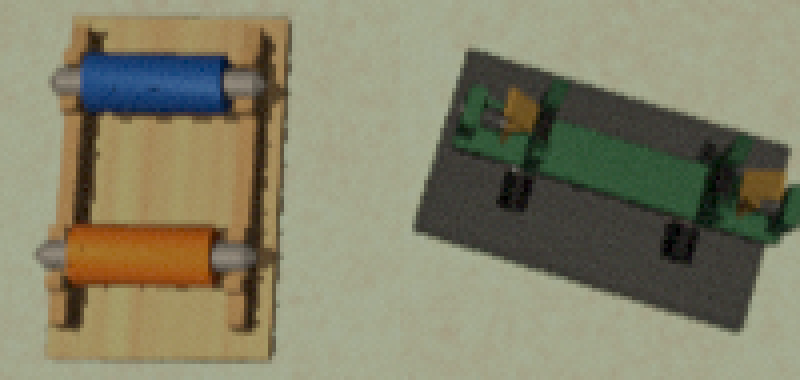

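Blue roller: centre about (0.621, 0.243), axis 96°, full size (80 x 32 mm), in the rack. Frame: about (0.546, -0.191), axis 79°. Now I plan the approach.

```bash
cat > plan.py <<'E'
import sys
from h import *
from scipy.spatial.transform import Rotation as Ro, Slerp
# x y z angdeg n opening : prints rows in tool axes
x,y,z,a,n,g=map(float,sys.argv[1:7]); n=int(n); o=ctrl.get_obs(); a=np.radians(a)
R0=Ro.from_rotvec(o["tool_rot"]); Rt=Ro.from_matrix(np.array([[np.cos(a),np.sin(a),0],[np.sin(a),-np.cos(a),0],[0,0,-1]]).T)
dv=(R0.inv()*Rt).as_rotvec(); st=(np.array([x,y,z])-o["tool_pos"])/n
print("now",np.round(o["tool_pos"],4),"turn",np.round(np.degrees(dv),2))
for i in range(n):
    Ri=R0*Ro.from_rotvec(dv*i/n); print([g]+np.round(Ri.inv().apply(st),4).tolist()+np.round(np.degrees(dv/n),2).tolist())
E
python3 plan.py 0.621 0.243 0.16 96.3 10 0.8
```

```text
now [0.2723 0.5626 0.2313] turn [ 0.   -0.   57.87]
[0.8, -0.0453, -0.0136, 0.0071, 0.0, -0.0, 5.79]
[0.8, -0.0464, -0.0089, 0.0071, 0.0, -0.0, 5.79]
[0.8, -0.0471, -0.0042, 0.0071, 0.0, -0.0, 5.79]
[0.8, -0.0473, 0.0006, 0.0071, 0.0, -0.0, 5.79]
[0.8, -0.047, 0.0053, 0.0071, 0.0, -0.0, 5.79]
[0.8, -0.0462, 0.01, 0.0071, 0.0, -0.0, 5.79]
[0.8, -0.045, 0.0147, 0.0071, 0.0, -0.0, 5.79]
[0.8, -0.0433, 0.0191, 0.0071, 0.0, -0.0, 5.79]
[0.8, -0.0411, 0.0234, 0.0071, 0.0, -0.0, 5.79]
[0.8, -0.0385, 0.0274, 0.0071, 0.0, -0.0, 5.79]
```

```bash
python3 -m jog '[0.8,-0.045,-0.014,0.007,0,0,5.8, 0.8,-0.046,-0.009,0.007,0,0,5.8, 0.8,-0.047,-0.004,0.007,0,0,5.8, 0.8,-0.047,0.001,0.007,0,0,5.8, 0.8,-0.047,0.005,0.007,0,0,5.8, 0.8,-0.046,0.010,0.007,0,0,5.8, 0.8,-0.045,0.015,0.007,0,0,5.8, 0.8,-0.043,0.019,0.007,0,0,5.8, 0.8,-0.041,0.023,0.007,0,0,5.8, 0.8,-0.039,0.027,0.007,0,0,5.8]'
cat > c.py <<'E'
from h import *
import sys
o=ctrl.get_obs(); p=ctrl.get_image("wrist"); im=p["image"]; hsv=cv2.cvtColor(im,cv2.COLOR_BGR2HSV)
cv2.imwrite(f"pics/w_{p['shot']}.png",im); print(p["shot"],"TCP",np.round(o["tool_pos"],4),"toolx deg",round(np.degrees(np.arctan2(*R(o["tool_rot"])[[1,0],0])),2), "open",round(float(o["opening"]),4))
for b in ctrl.boxes_of("blue_roller_mid",p)[:2]: print(np.round(b["box"]),round(b["p"],2))
m=cv2.inRange(hsv,(105,120,40),(125,255,255)); n,l,s,c=cv2.connectedComponentsWithStats(m); i=1+np.argmax(s[1:,4])
pts=np.argwhere(l==i)[:,::-1].astype(np.float32); z=float(sys.argv[1])
W=np.array([atz(p,q,z,o)[:2] for q in pts[::5]])*1000; r=cv2.minAreaRect(W.astype(np.float32)); print("px",np.round(cv2.minAreaRect(pts)[0]),"world",np.round(r[0],1),np.round(r[1],1),r[2])
E
python3 c.py 0.048; ls -t pics|head -1
```

```text
t: 2.25
tool_pos: [0.62, 0.2419, 0.1612]
tool_rot: [2.103, 2.334, 0.0]
contact_force: [0.6, 0.9, 0.9]
opening: 0.0682
5 TCP [0.62   0.2419 0.1612] toolx deg 95.98 open 0.0682
[326. 227.  41. 147.] 0.92
px [327. 231.] world [624.4 243.6] [32.4 83.7] 5.226183891296387
w_5.png
```

View pics/w_5.png

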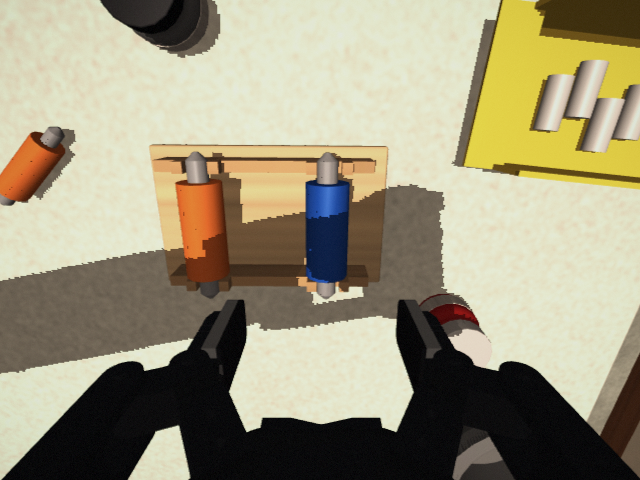

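The wrist view shows blue at (327,231) with axle tips at about (328,153) and (326,297). Large orange is at (202,230), the small look-alike at (30,165), and nothing stands between the fingers and the roller. I use the tips for the middle.

```bash
python3 - <<'E'
from h import *
o=ctrl.get_obs(); p=ctrl.get_image("wrist")
a=atz(p,(328,153),.046,o);b=atz(p,(326,297.5),.046,o)
print(np.round([a,b,(a+b)/2],4),np.linalg.norm(a-b),np.degrees(np.arctan2(*(a-b)[[1,0]])))
for c in [(307,327),(348,327)]: pass
# rubber edges at mid height: rows 231
l=atz(p,(306,231),.047,o);r=atz(p,(348.5,231),.047,o);print(np.round([l,r,(l+r)/2],4),np.linalg.norm(l-r))
E
python3 plan.py 0.6235 0.243 0.06 95.5 4 0.8
```

```text
[[0.6198 0.3022 0.046 ]
 [0.6311 0.1846 0.046 ]
 [0.6254 0.2434 0.046 ]] 0.11810484415094995 95.47238930045367
[[0.6092 0.2415 0.047 ]
 [0.6422 0.245  0.047 ]
 [0.6257 0.2432 0.047 ]] 0.033218874053512204
now [0.6198 0.2413 0.1605] turn [-0.07  0.01  0.51]
[0.8, 0.0003, 0.001, 0.0251, -0.02, 0.0, 0.13]
[0.8, 0.0003, 0.001, 0.0251, -0.02, 0.0, 0.13]
[0.8, 0.0003, 0.001, 0.0251, -0.02, 0.0, 0.13]
[0.8, 0.0003, 0.001, 0.0251, -0.02, 0.0, 0.13]
```

```bash
python3 -m jog '[0.8,0.001,0.003,0.025,0,0,0, 0.8,0.0005,0.0026,0.025,0,0,0, 0.8,0,0,0.025,0,0,0, 0.8,0,0,0.025,0,0,0, 0.8,0,0,0.02,0,0,0, 0.8,0,0,0.0185,0,0,0, 0.8,0,0,0,0,0,0, 0.8,0,0,0,0,0,0]' 40
python3 -m jog '[0.3,0,0,0,0,0,0, 0.3,0,0,0,0,0,0, 0.3,0,0,0,0,0,0,0.3,0,0,0,0,0,0,0.3,0,0,0,0,0,0,0.3,0,0,0,0,0,0]' 40
```

```text
t: 3.4
tool_pos: [0.6249, 0.2454, 0.0236]
tool_rot: [2.098, 2.337, 0.002]
contact_force: [-0.1, 0.7, 0.0]
opening: 0.0686
t: 4.15
tool_pos: [0.625, 0.2453, 0.024]
tool_rot: [2.098, 2.337, 0.002]
contact_force: [-0.8, -0.7, 5.5]
opening: 0.033
```

```bash
python3 -m jog '[0,0,0,0,0,0,0, 0,0,0,0,0,0,0, 0,0,0,0,0,0,0, 0,0,0,-0.01,0,0,0, 0,0,0,-0.02,0,0,0, 0,0,0,-0.03,0,0,0, 0,0,0,-0.05,0,0,0, 0,0,0,-0.05,0,0,0, 0,0,0,-0.02,0,0,0, 0,0,0,0,0,0,0]' 80
python3 c.py 0.2; python3 plan.py 0.546 -0.191 0.2 78.8 10 0
```

```text
t: 5.4
tool_pos: [0.625, 0.2454, 0.2046]
tool_rot: [2.097, 2.337, 0.004]
contact_force: [0.5, 0.6, -2.6]
opening: 0.0323
7 TCP [0.625  0.2454 0.2046] toolx deg 96.17 open 0.0323
[320. 308.  87. 235.] 0.66
px [322. 331.] world [627.3 225.3] [ 40.7 107.8] 5.980114936828613
now [0.6231 0.2448 0.2002] turn [-0.22  0.07 17.37]
[0.0, -0.0425, -0.0123, 0.0001, -0.02, 0.01, 1.74]
[0.0, -0.0429, -0.0111, 0.0001, -0.02, 0.01, 1.74]
[0.0, -0.0432, -0.0097, 0.0001, -0.02, 0.01, 1.74]
[0.0, -0.0434, -0.0084, 0.0001, -0.02, 0.01, 1.74]
[0.0, -0.0437, -0.0071, 0.0001, -0.02, 0.01, 1.74]
[0.0, -0.0439, -0.0058, 0.0, -0.02, 0.01, 1.74]
[0.0, -0.044, -0.0045, 0.0, -0.02, 0.01, 1.74]
[0.0, -0.0441, -0.0031, 0.0, -0.02, 0.01, 1.74]
[0.0, -0.0442, -0.0018, 0.0, -0.02, 0.01, 1.74]
[0.0, -0.0443, -0.0004, 0.0, -0.02, 0.01, 1.74]
```

```bash
ls -t pics | head -1; cp pics/$(ls -t pics|head -1) pics/held.png
```

```text
w_7.png
```

View pics/held.png

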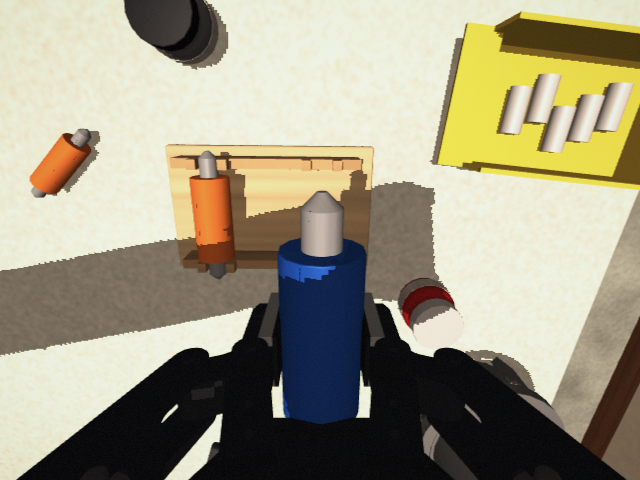

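The roller is held level. Its near tip is at (322,193), the rubber's near edge at row ~245, and the rest of the rack is unchanged. Next: the roller's offset in the hand, then travel to the frame at z about 0.24.

```bash
python3 - <<'E'
from h import *
o=ctrl.get_obs(); p=ctrl.get_image("wrist"); M=np.array(p["mount"]); K=p["camera_matrix"]
def tl(uv,z):
    d=M[:3,:3]@np.linalg.inv(K)@[uv[0],uv[1],1]; return M[:3,3]+d*(z-M[2,3])/d[2]
for z in(-.0192,-.0212,-.0232): print(z,"tip",tl((322,194),z)*1000,"centre x",tl((322,194),z)[0]*1000-60,"rubber edge top",(tl((322,238.5),z-.017)[0]-.038)*1000)
E
python3 plan.py 0.546 -0.191 0.24 78.8 10 0
```

```text
-0.0192 tip [ 59.00240075   0.32715762 -19.2       ] centre x -0.9975992532554372 rubber edge top 9.674728682272177
-0.0212 tip [ 59.40059036   0.32035263 -21.2       ] centre x -0.5994096430686113 rubber edge top 10.350172284948368
-0.0232 tip [ 59.79877997   0.31354763 -23.2       ] centre x -0.20122003288177837 rubber edge top 11.025615887624546
now [0.6227 0.2447 0.1993] turn [-0.29  0.09 17.37]
[0.0, -0.0425, -0.0123, -0.004, -0.03, 0.01, 1.74]
[0.0, -0.0429, -0.011, -0.004, -0.03, 0.01, 1.74]
[0.0, -0.0432, -0.0097, -0.004, -0.03, 0.01, 1.74]
[0.0, -0.0434, -0.0084, -0.004, -0.03, 0.01, 1.74]
[0.0, -0.0437, -0.0071, -0.004, -0.03, 0.01, 1.74]
[0.0, -0.0439, -0.0058, -0.004, -0.03, 0.01, 1.74]
[0.0, -0.044, -0.0044, -0.004, -0.03, 0.01, 1.74]
[0.0, -0.0441, -0.0031, -0.004, -0.03, 0.01, 1.74]
[0.0, -0.0442, -0.0018, -0.0041, -0.03, 0.01, 1.74]
[0.0, -0.0442, -0.0004, -0.0041, -0.03, 0.01, 1.74]
```

```bash
python3 -m jog '[0,-0.042,-0.012,-0.004,0,0,1.7, 0,-0.043,-0.011,-0.004,0,0,1.7, 0,-0.043,-0.010,-0.004,0,0,1.7, 0,-0.043,-0.008,-0.004,0,0,1.7, 0,-0.044,-0.007,-0.004,0,0,1.8, 0,-0.044,-0.006,-0.004,0,0,1.8, 0,-0.044,-0.004,-0.004,0,0,1.8, 0,-0.044,-0.003,-0.004,0,0,1.8, 0,-0.044,-0.002,-0.004,0,0,1.7, 0,-0.044,0,-0.004,0,0,1.7]'
python3 -m jog '[0,0,0,0,0,0,0,0,0,0,0,0,0,0,0,0,0,0,0,0,0,0,0,0,0,0,0,0]'
cat > d.py <<'E'
from h import *
for i in range(3):
    o=ctrl.get_obs(); print(np.round(o["tool_pos"],4),np.round(o["tool_rot"],4),np.round(o["contact_force"],1)); p=ctrl.get_image("wrist")
T=ctrl.get_image("top"); S=ctrl.get_image("scene")
cv2.imwrite("pics/wf.png",p["image"]); cv2.imwrite("pics/fr.png",np.hstack([cv2.resize(T["image"][205:305,335:455],(480,400),interpolation=3),cv2.resize(S["image"][120:250,250:350],(308,400),interpolation=3)]))
E
python3 d.py
```

```text
t: 6.8
tool_pos: [0.5472, -0.1904, 0.2398]
tool_rot: [-2.426, -1.989, 0.003]
contact_force: [0.8, -1.1, -1.4]
opening: 0.0321
t: 7.3
tool_pos: [0.5488, -0.1885, 0.2423]
tool_rot: [-2.426, -1.995, 0.0]
contact_force: [-0.5, -0.6, -1.7]
opening: 0.032
[ 0.5488 -0.1885  0.2423] [-2.4260e+00 -1.9949e+00  4.0000e-04] [-0.5 -0.6 -1.7]
[ 0.5489 -0.1887  0.2426] [-2.4265e+00 -1.9949e+00  1.0000e-04] [ 0.8  0.1 -2.7]
[ 0.5489 -0.1888  0.2427] [-2.4268e+00 -1.9949e+00  1.0000e-04] [ 1.   0.5 -1.6]
```

View pics/wf.png

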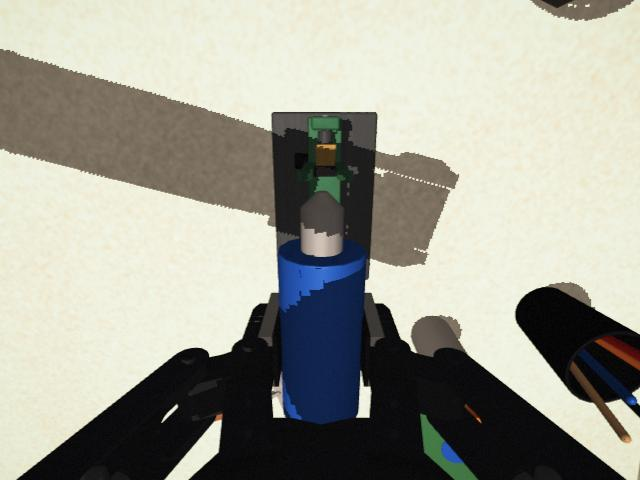

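The wrist view shows the foot plate's near corners at (272,113) and (377,112). The +y clip is at (326,152), in line with the axle tip at (322,193). I compute the frame pose from the corners, and cross-check with the top view plate without the arm.

```bash
cat > e.py <<'E'
from h import *
o=ctrl.get_obs(); p=ctrl.get_image("wrist"); im=p["image"]
g=cv2.cvtColor(im,cv2.COLOR_BGR2GRAY); cs=np.array([[[272.5,113]],[[377,112]]],np.float32)
cs=cv2.cornerSubPix(g,cs,(5,5),(-1,-1),(3,50,.01)); print(cs.ravel())
A,B=[atz(p,c[0],.012,o) for c in cs]; e=B-A; n=np.array([-e[1],e[0],0])/np.linalg.norm(e); m=(A+B)/2
if n[1]<0: n=-n   # outward +y
print("edge len",np.linalg.norm(e),"axis deg",np.degrees(np.arctan2(n[1],n[0])),"centre",np.round(m-n*.095,4))
# tool & roller
X=R(o["tool_rot"]); print("toolx deg",np.degrees(np.arctan2(X[1,0],X[0,0])),"TCP",np.round(o["tool_pos"],4),"rel in tool x,y of frame centre",np.round((X.T@(m-n*.095-o["tool_pos"]))[:2],4))
t=cv2.imread("pics/top0.png"); P=ctrl.get_image("top"); hsv=cv2.cvtColor(t,cv2.COLOR_BGR2GRAY)
c4=np.array([[[363,223]],[[349,263]],[[431,291]]],np.float32); c4=cv2.cornerSubPix(hsv,c4,(4,4),(-1,-1),(3,50,.01)); w=[atz(P,c[0],.012) for c in c4]
print(c4.reshape(-1,2),np.round(w,4).tolist(),"centre",np.round((w[0]+w[2])/2,4),"sides",np.linalg.norm(w[0]-w[1]),np.linalg.norm(w[2]-w[1]),"deg",np.degrees(np.arctan2(*(w[1]-w[2])[[1,0]])))
E
python3 e.py
```

```text
[271.3536   111.5054   376.3094   111.767746]
edge len 0.10721322691942738 axis deg 78.71494318003165 centre [ 0.5513 -0.1906  0.012 ]
toolx deg 78.80156710326618 TCP [ 0.5488 -0.1893  0.2429] rel in tool x,y of frame centre [-0.0008  0.0026]
[[361.52426 221.7607 ]
 [349.      263.     ]
 [429.51898 292.7168 ]] [[0.6222, -0.1091, 0.012], [0.525, -0.09, 0.012], [0.4787, -0.272, 0.012]] centre [ 0.5505 -0.1905  0.012 ] sides 0.09903706125908439 0.18781954000421835 deg 75.72243387780978
```

View pics/fr.png

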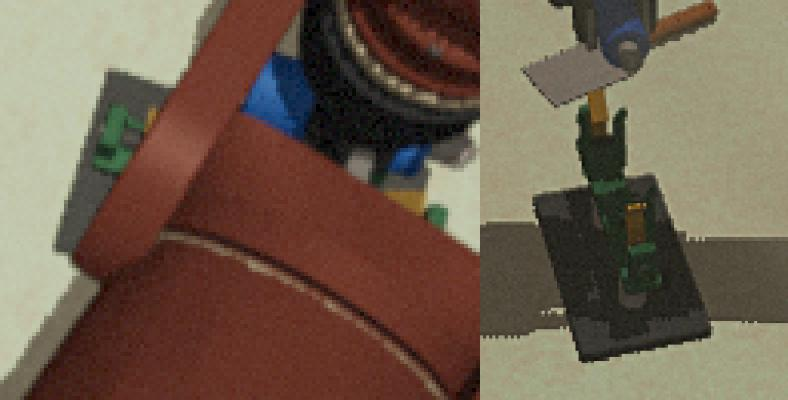

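Frame centre in the tool frame: (-0.8, +2.6) mm, and the top view agrees within 1 mm. The roller sits at (-1, +0.3) mm, so I shift +2.3 mm in tool y and descend to an axle height of about 0.155.

```bash
python3 -m jog '[0,0,0.0023,0.02,0,0,0, 0,0,0,0.025,0,0,0, 0,0,0,0.025,0,0,0, 0,0,0,0.025,0,0,0, 0,0,0,0.014,0,0,0, 0,0,0,0,0,0,0, 0,0,0,0,0,0,0]'
python3 d.py
```

```text
t: 8.52
tool_pos: [0.5516, -0.1903, 0.1348]
tool_rot: [2.427, 1.993, 0.001]
contact_force: [0.2, -1.0, -0.2]
opening: 0.0317
[ 0.5516 -0.1903  0.1348] [2.4269e+00 1.9925e+00 1.0000e-03] [ 0.2 -1.  -0.2]
[ 0.5518 -0.1904  0.1352] [2.4265e+00 1.9921e+00 1.5000e-03] [ 0.2  0.5 -1.4]
[ 0.5518 -0.1904  0.1353] [2.4263e+00 1.9920e+00 1.6000e-03] [-0.1  0.4 -1.3]
```

View pics/wf.png

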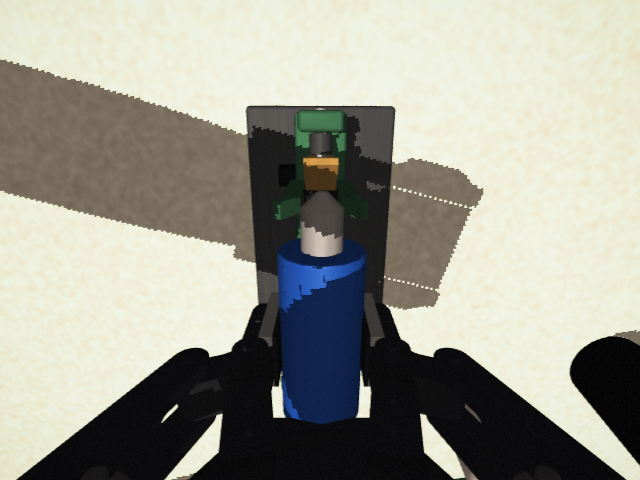

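The clip at (321,173) and the slot mouth at (275–367, ~205) are centred on the axle tip at (322,195). Now I feel my way down, with a force check between short moves.

```bash
cat > chk.py <<'E'
import sys
from h import *
o=ctrl.get_obs(); f=o["contact_force"]; X=R(o["tool_rot"])
print("t",round(float(o["t"]),2),"z",round(float(o["tool_pos"][2]),4),"F tool x,y",np.round((X.T@f)[:2],1),"Fz",round(float(f[2]),1),"M",np.round(X.T@o["wrist_torque"],2))
sys.exit(f[2]>float(sys.argv[1]))
E
python3 -m jog '[0,0,0,0.008,0,0,0, 0,0,0,0.006,0,0,0, 0,0,0,0,0,0,0]' >/dev/null; python3 chk.py 3 &&
python3 -m jog '[0,0,0,0.001,0,0,0, 0,0,0,0.001,0,0,0]' >/dev/null && python3 chk.py 3 &&
python3 -m jog '[0,0,0,0.001,0,0,0, 0,0,0,0.001,0,0,0]' >/dev/null && python3 chk.py 3 &&
python3 -m jog '[0,0,0,0.001,0,0,0, 0,0,0,0.001,0,0,0]' >/dev/null && python3 chk.py 3 &&
python3 -m jog '[0,0,0,0.001,0,0,0, 0,0,0,0.001,0,0,0]' >/dev/null && python3 chk.py 3 &&
python3 -m jog '[0,0,0,0.001,0,0,0, 0,0,0,0.001,0,0,0]' >/dev/null && python3 chk.py 3 &&
python3 -m jog '[0,0,0,0.001,0,0,0, 0,0,0,0.001,0,0,0]' >/dev/null && python3 chk.py 3 &&
python3 -m jog '[0,0,0,0.001,0,0,0, 0,0,0,0.001,0,0,0]' >/dev/null && python3 chk.py 3 &&
python3 -m jog '[0,0,0,0.001,0,0,0, 0,0,0,0.001,0,0,0]' >/dev/null && python3 chk.py 3 &&
python3 -m jog '[0,0,0,0.001,0,0,0, 0,0,0,0.001,0,0,0]' >/dev/null && python3 chk.py 3
```

```text
t 9.15 z 0.1185 F tool x,y [-0.7  0.4] Fz -2.2 M [ 0.03  0.   -0.01]False
```

```bash
sed -i 's/sys.exit(\(.*\))$/sys.exit(int(\1))/' chk.py
python3 chk.py 3 &&
python3 -m jog '[0,0,0,0.001,0,0,0, 0,0,0,0.001,0,0,0]' >/dev/null && python3 chk.py 3 &&
python3 -m jog '[0,0,0,0.001,0,0,0, 0,0,0,0.001,0,0,0]' >/dev/null && python3 chk.py 3 &&
python3 -m jog '[0,0,0,0.001,0,0,0, 0,0,0,0.001,0,0,0]' >/dev/null && python3 chk.py 3 &&
python3 -m jog '[0,0,0,0.001,0,0,0, 0,0,0,0.001,0,0,0]' >/dev/null && python3 chk.py 3 &&
python3 -m jog '[0,0,0,0.001,0,0,0, 0,0,0,0.001,0,0,0]' >/dev/null && python3 chk.py 3 &&
python3 -m jog '[0,0,0,0.001,0,0,0, 0,0,0,0.001,0,0,0]' >/dev/null && python3 chk.py 3 &&
python3 -m jog '[0,0,0,0.001,0,0,0, 0,0,0,0.001,0,0,0]' >/dev/null && python3 chk.py 3 &&
python3 -m jog '[0,0,0,0.001,0,0,0, 0,0,0,0.001,0,0,0]' >/dev/null && python3 chk.py 3 &&
python3 -m jog '[0,0,0,0.001,0,0,0, 0,0,0,0.001,0,0,0]' >/dev/null && python3 chk.py 3
```

```text
t 9.15 z 0.1185 F tool x,y [-0.7  0.4] Fz -2.2 M [ 0.03  0.   -0.01]
t 9.4 z 0.118 F tool x,y [-0.3 -0.2] Fz -1.6 M [ 0.   -0.03  0.02]
t 9.65 z 0.1158 F tool x,y [ 0.1 -1.1] Fz -1.7 M [-0.02  0.03 -0.07]
t 9.9 z 0.1138 F tool x,y [0.6 0.4] Fz -2.2 M [0.03 0.02 0.01]
t 10.15 z 0.1117 F tool x,y [-0.7  0. ] Fz -2.1 M [-0.   -0.03  0.04]
t 10.4 z 0.1098 F tool x,y [-0.1 -1. ] Fz -1.5 M [ 0.03 -0.02 -0.02]
t 10.65 z 0.1089 F tool x,y [ 1.1 -0.9] Fz 4.1 M [ 0.24  0.02 -0.  ]
```

Contact at TCP z ≈ 0.109. I continue in 1 mm steps.

```bash
python3 -m jog '[0,0,0,0.001,0,0,0, 0,0,0,0,0,0,0]' >/dev/null ; python3 chk.py 14 &&
python3 -m jog '[0,0,0,0.001,0,0,0, 0,0,0,0,0,0,0]' >/dev/null ; python3 chk.py 14 &&
python3 -m jog '[0,0,0,0.001,0,0,0, 0,0,0,0,0,0,0]' >/dev/null ; python3 chk.py 14
```

```text
t 10.9 z 0.108 F tool x,y [-0.2 -0. ] Fz 6.3 M [-0.02 -0.01 -0.01]
t 11.15 z 0.107 F tool x,y [0.5 0.2] Fz 5.6 M [-0.07 -0.01 -0.01]
t 11.4 z 0.1061 F tool x,y [-0.2  0.1] Fz 5.9 M [-0.03  0.02  0.03]
```

```bash
sed -i 's/^sys.exit.*/sys.exit(int(f[2]>float(sys.argv[1]) or f[2]<2))/' chk.py
python3 -m jog '[0,0,0,0.001,0,0,0, 0,0,0,0,0,0,0]' >/dev/null ; python3 chk.py 14 &&
python3 -m jog '[0,0,0,0.001,0,0,0, 0,0,0,0,0,0,0]' >/dev/null ; python3 chk.py 14 &&
python3 -m jog '[0,0,0,0.001,0,0,0, 0,0,0,0,0,0,0]' >/dev/null && python3 chk.py 14 &&
python3 -m jog '[0,0,0,0.001,0,0,0, 0,0,0,0,0,0,0]' >/dev/null && python3 chk.py 14 &&
python3 -m jog '[0,0,0,0.001,0,0,0, 0,0,0,0,0,0,0]' >/dev/null && python3 chk.py 14 &&
python3 -m jog '[0,0,0,0.001,0,0,0, 0,0,0,0,0,0,0]' >/dev/null && python3 chk.py 14
```

```text
t 11.65 z 0.1053 F tool x,y [0.2 0.3] Fz 6.9 M [-0.03  0.01  0.02]
t 11.9 z 0.1045 F tool x,y [-0.4  1.2] Fz 7.0 M [-0.   -0.02 -0.02]
t 12.15 z 0.1037 F tool x,y [0.5 0.1] Fz 6.7 M [-0.01 -0.04 -0.01]
t 12.4 z 0.1029 F tool x,y [ 0.7 -0.4] Fz 7.7 M [-0.07  0.01  0.08]
t 12.65 z 0.1022 F tool x,y [ 0.9 -0.6] Fz 8.8 M [-0.05  0.02  0.  ]
t 12.9 z 0.1015 F tool x,y [ 0.2 -0.3] Fz 10.1 M [ 0.01  0.05 -0.06]
```

```bash
python3 -m jog '[0,0,0,0.001,0,0,0, 0,0,0,0,0,0,0]' >/dev/null ; python3 chk.py 14 &&
python3 -m jog '[0,0,0,0.001,0,0,0, 0,0,0,0,0,0,0]' >/dev/null && python3 chk.py 14 &&
python3 -m jog '[0,0,0,0.001,0,0,0, 0,0,0,0,0,0,0]' >/dev/null && python3 chk.py 14 &&
python3 -m jog '[0,0,0,0.001,0,0,0, 0,0,0,0,0,0,0]' >/dev/null && python3 chk.py 14 &&
python3 -m jog '[0,0,0,0.001,0,0,0, 0,0,0,0,0,0,0]' >/dev/null && python3 chk.py 14
```

```text
t 13.15 z 0.1008 F tool x,y [ 0.8 -0.8] Fz 10.8 M [ 0.03  0.02 -0.06]
t 13.4 z 0.0987 F tool x,y [-0.4  1.6] Fz -1.4 M [-0.18 -0.34 -0.09]
```

```bash
python3 -m jog '[0,0,0,0,0,0,0, 0,0,0,0,0,0,0]' >/dev/null ; python3 chk.py 14 
python3 -m jog '[0,0,0,0.001,0,0,0, 0,0,0,0,0,0,0]' >/dev/null ; python3 chk.py 14
```

```text
t 13.65 z 0.0943 F tool x,y [-1.6  5.2] Fz -9.4 M [-0.67 -0.03 -0.19]
t 13.9 z 0.0939 F tool x,y [-0.9  3.7] Fz -11.4 M [-0.64 -0.   -0.15]
```

```bash
python3 -m jog '[0,0,0,0.001,0,0,0, 0,0,0,0,0,0,0]' >/dev/null ; python3 chk.py 14 
python3 -m jog '[0,0,0,0.001,0,0,0, 0,0,0,0,0,0,0]' >/dev/null ; python3 chk.py 14
cat > v.py <<'E'
from h import *
p=ctrl.get_image("wrist"); S=ctrl.get_image("scene"); T=ctrl.get_image("top")
cv2.imwrite("pics/v.png",np.hstack([cv2.resize(p["image"][60:380,200:440],(300,400),interpolation=3),cv2.resize(S["image"][120:250,240:360],(369,400),interpolation=3)]))
E
python3 v.py
```

```text
t 14.15 z 0.0939 F tool x,y [0.1 0.7] Fz -10.3 M [-0.12  0.04 -0.07]
t 14.4 z 0.0936 F tool x,y [-0.1 -2.2] Fz -7.6 M [ 0.25  0.02 -0.02]
```

View pics/v.png

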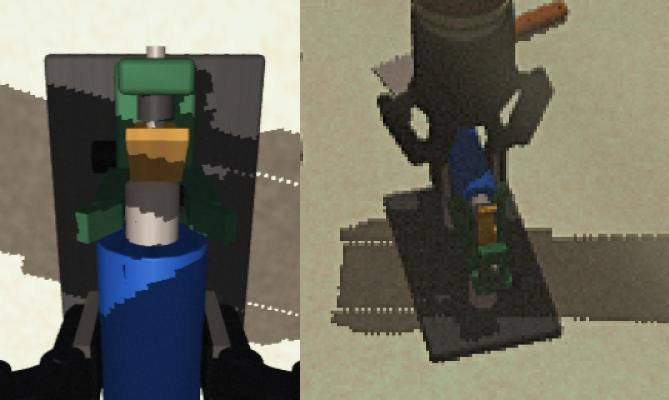

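The clip is now over the axle tip and z has stopped at 0.0938 (axle about 15 mm below first contact, so home). I ease off the remaining pull.

```bash
python3 -m jog '[0,0,0,0.001,0,0,0, 0,0,0,0,0,0,0]' >/dev/null ; python3 chk.py 14 
python3 -m jog '[0,0,0,0.001,0,0,0, 0,0,0,0,0,0,0]' >/dev/null ; python3 chk.py 14
python3 -m jog '[0,0,0,0.001,0,0,0, 0,0,0,0,0,0,0]' >/dev/null ; python3 chk.py 14
```

```text
t 14.8 z 0.093 F tool x,y [ 0.9 -1. ] Fz -8.2 M [ 0.15  0.01 -0.02]
t 15.05 z 0.0926 F tool x,y [-0.7 -2.1] Fz -3.7 M [ 0.27 -0.01 -0.03]
t 15.3 z 0.092 F tool x,y [ 0.6 -2.5] Fz 1.5 M [0.36 0.11 0.06]
```

```bash
python3 -m jog '[0.6,0,0,0,0,0,0, 0.6,0,0,0,0,0,0, 0.6,0,0,0,0,0,0, 0.6,0,0,0,0,0,0, 0.6,0,0,0,0,0,0]' ; python3 chk.py 14
python3 -m jog '[0.6,0,0,-0.01,0,0,0, 0.6,0,0,-0.02,0,0,0, 0.6,0,0,-0.03,0,0,0, 0.6,0,0,-0.04,0,0,0, 0.6,0,0,-0.04,0,0,0, 0.6,0,0,-0.04,0,0,0, 0.6,-0.04,0,0,0,0,0, 0.6,-0.04,0,0,0,0,0, 0.6,0,0,0,0,0,0]'
python3 v.py
python3 - <<'E'
from h import *
o=ctrl.get_obs(); p=ctrl.get_image("wrist"); S=ctrl.get_image("scene"); cv2.imwrite("pics/end.png",np.hstack([p["image"][:, 120:520],cv2.resize(S["image"][110:250,240:350],(377,480),interpolation=3)]))
E
```

```text
t: 15.92
tool_pos: [0.551, -0.1901, 0.0908]
tool_rot: [2.428, 1.993, 0.0]
contact_force: [0.3, -0.4, 0.1]
opening: 0.0509
t 15.93 z 0.0908 F tool x,y [-0.4  0.3] Fz 0.1 M [ 0.01 -0.03 -0.  ]
t: 17.05
tool_pos: [0.5351, -0.2706, 0.2727]
tool_rot: [2.43, 1.988, 0.001]
contact_force: [0.5, -0.4, -0.4]
opening: 0.0516
```

View pics/end.png

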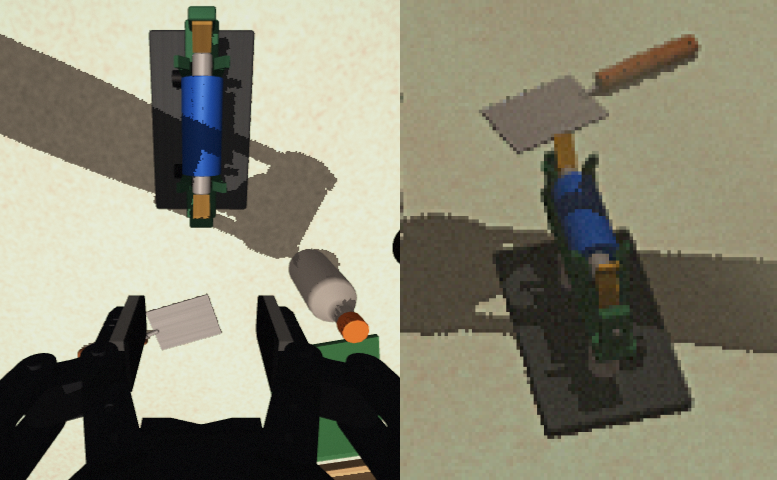

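Both axle ends disappear under the brass clips (wrist: (202,38) and (202,205)), and the bystanders are in place. One numeric check of seating and level before handing in.

Run:
```python
from h import *
o=ctrl.get_obs(); p=ctrl.get_image("wrist"); im=p["image"]; hsv=cv2.cvtColor(im,cv2.COLOR_BGR2HSV)
m=cv2.inRange(hsv,(105,120,40),(125,255,255)); m[260:]=0; n,l,s,c=cv2.connectedComponentsWithStats(m); i=1+np.argmax(s[1:,4]); print("blue x,y,w,h",s[i])
a=np.radians(78.8); ax=np.array([np.cos(a),np.sin(a),0]); px=np.array([-ax[1],ax[0],0]); C=np.array([.5513,-.1908,.1148])
for k in(.038,-.038):
    print("rubber end, top row / width px",np.round(proj(p,C+k*ax+[0,0,.015],o),1), np.round(abs(proj(p,C+k*ax+.017*px+[0,0,.0],o)-proj(p,C+k*ax-.017*px,o))[0],1))
rows=np.where(l==i)
for r in (s[i][1]+6,s[i][1]+s[i][3]-7): x=np.where(l[r]==i)[0]; print("row",r,"cols",x.min(),x.max())
T=ctrl.get_image("top")
for t in("orange_roller_mid","rack","frame","blue_roller_mid"):
    for b in ctrl.boxes_of(t,T)[:2]: print(t,np.round(b["box"]),round(b["p"],2))
cv2.imwrite("pics/last.png",np.hstack([cv2.resize(im[0:70,290:355],(390,420),interpolation=3),cv2.resize(im[165:235,290:355],(390,420),interpolation=3)]))
```

```text
blue x,y,w,h [ 301   76   43  101 4022]
rubber end, top row / width px [321.8  76.6] 42.8
rubber end, top row / width px [321.5 177.9] 39.2
row 82 cols 301 342
row 170 cols 303 340
orange_roller_mid [179. 316.  30.  29.] 0.86
orange_roller_mid [199. 244.  49.  10.] 0.57
rack [209. 227.  66.  87.] 0.72
frame [395. 254.  88.  67.] 0.93
blue_roller_mid [405. 251.  55.  24.] 0.65
```

View pics/last.png

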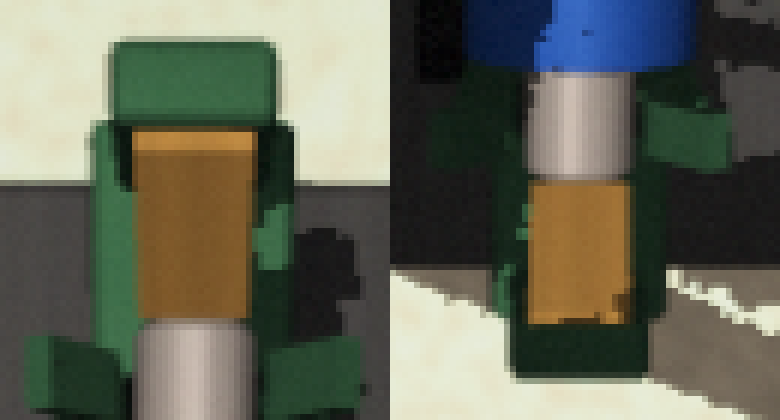

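The rubber's measured ends (rows 76 and 177; expected 76.6 and 177.9) and widths match a level roller at home. Both clips lie over the axle ends. I hand in.

```bash
python3 -c "
from station import ctrl
print(ctrl.finish_job())"
```

```text
the job is handed in; nothing more can be done
None
```

The blue roller is out of the rack and snapped into the green frame. I let go of it, pulled the gripper clear and handed the job in at about 17 s on the robot's clock.

- **Pressing in:** the axle ends met the clip ramps about 15 mm above home, and the push rose to about 11 N. The clips then snapped and pulled the held roller down with about 11 N. I eased the arm down until it read about +1.5 N before opening, so the cushions saw only a light push on top of the clips' own hold. Their travel was not measured directly.
- **Seating check:** the last wrist picture shows both axle ends under their brass clips. The roller's ends and width match a level roller at home to about 1 pixel.
- **Rest of the table:** the final top view shows the orange roller and the rack where they started, within a few pixels. The ink knife and glue bottle looked undisturbed in the last pictures. I did not check the ink jars again after the lift.
- **Disagreements:** two small ones, neither of which affected the fit.
  - The axle centre's offset in the grip came out as 0.6 mm by one method and 2 mm by another.
  - The foot plate's edge measured 107 mm instead of 110 mm.

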